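Seat the inspection mirror in its three-point mount

ROBOT

A 6-joint arm with a two-finger parallel gripper is mounted at the origin on the work surface. World frame = base frame: x ahead of the robot, y to its left, z up, the work surface at z = 0. Lengths are in mm, angles in rad, forces in N, time in s.
With the tool pointing down it reaches from about 350 to 850 mm from the base axis. Payload 8.1 kg.
Tool frame: the origin (TCP) lies on the centre line of the jaws, within the pads' length; the fingertips stand ctrl.tips_ahead ahead of it and the grasp point (between the pads) lies 5 mm behind it (ctrl.tips_ahead is the distance from the TCP to the fingertips, in mm); z points along the fingers, y is the line along which they close (so a half turn about z gives the same grasp; the last joint's range is limited). The gripper opens to 85 mm and grips with 20 to 120 N. Pads are 22 mm wide; open, the fingers measure 114 mm over their backs; the gripper's body (76 mm by 85 mm) begins 54 mm behind the grasp point. The pads swing forward as they close: fully open they stand 13 mm farther back than shut.
Start: joints at [1.06, 0.13, 1.488, -0, 1.523, -0.085], TCP at [247.81, 546.439, 245.292] pointing down, gripper open.
Joint ranges: [-2.96, 2.96], [-0.89, 2.26], [0.02, 2.5], [-1.34, 4.48], [0, 2.73], [-2.66, 2.66]. Speed limits (rad/s): [2.39, 2.39, 2.79, 3.14, 3.14, 3.14].

INTERFACE

Orientations are given as a unit quaternion [x, y, z, w].
In Python, from rig import read_state, vision, close_job, search_frame, ctrl gives the robot as it stands.
- The arm moves only by the tool carry_out, never from a script. Its argument "rows" is text: rows parted by semicolons, each of 7 numbers parted by spaces: the turn, a rotation vector about the world's x, y, z as a fraction of full scale, then the shift along the world's x, y, z as a fraction of full scale, then the gripper command: -1 is shut, 1 is fully open, values between are in proportion. A call has 1 to 12 rows; each row shifts and turns the commanded pose from where the row before left it; what a row does not reach is not made up. Full scale, the value 1, is 250 mm for a shift and 0.5 rad for a turn. A row lasts 1/8 s, in which the tool goes at most 62.5 mm and 10.7 degrees, less where a joint would pass 70% of its speed; a pose out of reach is approached as far as the arm can. A call with a number of a shift or a turn outside -1 to 1 is refused whole. A call with a gripper value outside its range is refused whole. The fingers move at their own pace and stop on an object; "force" is the grip in N (left out, the last holds). Time passes only in rows, so rows that do not move let the fingers close. It gives the time, the measured TCP pose, the force, the opening and the grip force at its end, in the units of the state.
- read_state(): the state, without advancing time (a new reading comes with each control period).
- vision.grab_frame(name): name is "scene" or "top" or "wrist"; returns a dict with "img" (400x640x3 uint8, red, green, blue), "depth" (400x640 float32, mm along the optical axis (not along the pixel's ray), 0 where there is no reading), "fx", "fy", "cx", "cy" (pixels), "D" ([k1, k2, p1, p2, k3] as OpenCV has them; the pictures are not rectified), "extrinsics" (4x4, takes a point from camera to world coordinates). Camera axes: x right, y down, z forward; pixel columns grow to the right and rows downward; lengths in mm; the calibration is good to about 2 mm. A picture is of the moment at which its call begins.
- close_job(): hands the job in; it is judged then, once.
Trained networks look in the newest picture that a camera, given by its name, has taken for a name from the list of things; names that differ only in an ending like _2 or _b are one class to them, and where a whole thing is asked for, a point or a joint stands for the part that bears it (a point fixed in the world has none). Each returns a list of dicts, best first, with "p" (0 to 1); they miss things now and then, are a little off and sometimes report something else, mostly with a low value. They report only what shows in the picture. A call takes as long as a camera call. They do not tell look-alikes from the thing itself.
- search_frame(camera, label): "box" ([left, top, width, height] in pixels, round what is visible of it).
The state is a dict: "clock": time; "joint_positions": joint angles; "joint_vel": joint speeds; "joint_efforts": joint torques, N m; "ee_pos": TCP position; "tool_rot": TCP orientation; "ft_force": force on the tool from outside, world axes, zero at the start; "torque": the same for the moment, N m; "finger_gap": finger opening in mm; "gripper_force": force on a finger pad.
Only numpy, scipy, OpenCV 4.12 (cv2) and the standard library are available. Lean on these libraries where they do the work, as an engineer would, in place of code of your own. Each camera call takes 0.05 s, during which the arm holds its last target. There are 200 camera calls.

TASK

Slide the round mirror across the deck of its mount, without picking it up, until its far edge is under the two claws and against their stops; then press its raised near edge down until the sprung catch snaps over it and the mirror bears on all three pads and cannot rock. Handle the mirror gently, leave the other things on the bench alone, and let go.

Things in the scene. Friction and masses are not known exactly. Their poses are not given: they have to be found in the camera images.
- mirror: round mirror in a brass cell, a flat disc 64 mm in diameter and 10 mm thick, about 0.18 kg, delicate: no more than 25 N on it; origin at the centre of its underside, z up through the mirror face. It starts lying face up on the deck of the mount. Pushed against both stops and not yet pressed, its near edge lies on the catch, about 15 mm too high, its origin 20 to 25 mm above the bench.
- mount: aluminium three-point mirror mount, bolted to the bench, 198 mm long, 120 mm wide; origin on the bench under the middle of the seat, z up, x from the deck towards the claws, y to the left of that. The deck's flat top lies 35 mm above the bench from x = -150 to -36 mm, with a lip 5 mm high and 3 mm wide along each side (inner faces at y = +-57 mm).
- deck_edge (a point): middle of the deck's far edge, on the deck's top (x = -36 mm of the mount, 35 mm above the bench). Here a step of about 26 mm leads down to the floor of the seat, which rises gently towards the claws; pushed over the step, the mirror tips by itself, far edge down, and slides on.
- seat (a point): on the seat's axis, level with the tops of the two far pads, 18 mm above the bench. The near pad (a dome on the deck's side at x = -26 mm of the mount) and the catch stand on one carrier whose height is set anew each time and not given: the near pad lies 0 to 5 mm lower than the far pads. So the mirror's origin is 15.5 to 18 mm above the bench when it is home.
- claw_left (a point): dark steel claw beyond the seat, 10 mm wide, 35.6 mm high, at 40 degrees to the left of the mount's +x as seen from the seat's axis. The point is where the upright stop face (32.3 mm from the axis) meets the underside of the lip, 29.6 mm above the bench; the lip overhangs the seat by 4.3 mm.
- claw_right (a point): dark steel claw beyond the seat, 10 mm wide, 35.6 mm high, at 40 degrees to the right of the mount's +x as seen from the seat's axis. The point is where the upright stop face (32.3 mm from the axis) meets the underside of the lip, 29.6 mm above the bench; the lip overhangs the seat by 4.3 mm.
- pad_left: steel dome pad, origin at its top, 18 mm above the bench, 20 mm ahead (x) and 17 mm to the left (y) of the seat's axis
- pad_right: steel dome pad, the same on the right (y = -17 mm)
- catch (a joint): travel of the sprung catch, m: 0 forward, 0.007 fully back (towards the deck). Its steel nose, 14 mm wide, stands in a slot in the middle of the deck's far edge, with a sloped top. Pressing the mirror's near edge down on it drives it back about 3 mm and takes about 6 to 15 N; then it snaps forward over the edge, to about 0.0008. Spring: 1 N plus 0.8 N per mm.
- spool: white spool of wire, 44 mm in diameter, 32 mm high, standing beside the mount; a bystander
- medallion: round cast medallion, 60 mm in diameter, 10 mm high, lying on the bench beside the mount; a bystander
- chuck: small turned wooden chuck, 32 mm in diameter, 40 mm high, beyond the claws; a bystander
- graver: graver with a wooden handle, 170 mm long, lying on the bench at the right; a bystander
- hammer: chasing hammer, 250 mm long, lying on the bench at the left; a bystander
- jar: glass jar 76 mm in diameter with tools standing in it up to 150 mm, at the right; a bystander
Mind the look-alikes: they are no part of the job. What is shaped like the mirror but brown or red is not meant.

How it is judged:
By the outcome, as a careful person would: the job done as asked, in the order asked, and still so for the second after the job is handed in, with the robot touching nothing.
It also fails if it takes over 48 s, if anything falls off the work surface, if the arm or the gripper's body presses on something with over 40 N, if the wrist force passes 120 N, or if a joint passes its speed limit or range.

## Working session

There is one attempt and no reset: what is moved stays moved. The work goes in short steps, Python scripts to look and compute and a tool call to move; the robot and the scene stay as the last step left them, time stands still between calls to the robot, and variables do not carry over. Pictures are saved under pics/ and viewed, at most 10 in all, crops included, and the job is handed in when it is done.

Besides the shell and the picture viewer there is one more tool, called after "Request:" as a command line: name --argument value ..., lists and objects as JSON in quotes. carry_out: Moves the arm, as the interface text tells. Shift numbers are shares of 250 mm and turn numbers shares of 0.5 rad, none past 1 either way. Its arguments: {"type":"object","properties":{"rows":{"type":"string"},"force":{"type":"number"}},"required":["rows"]}

```bash
mkdir -p pics; cat > h.py <<'E'
import numpy as np, cv2
from rig import read_state, vision, close_job, search_frame, ctrl
def grab(n):
    f=vision.grab_frame(n); f['K']=np.array([[f['fx'],0,f['cx']],[0,f['fy'],f['cy']],[0,0,1.]]); f['D']=np.array(f['D'],float); f['E']=np.array(f['extrinsics']); return f
def ray(f,uv):
    p=cv2.undistortPoints(np.array(uv,float).reshape(-1,1,2),f['K'],f['D'])[:,0]
    return np.c_[p,np.ones(len(p))]
def at_depth(f,uv):
    uv=np.array(uv,float).reshape(-1,2); r=ray(f,uv); d=np.array([f['depth'][int(v),int(u)] for u,v in uv])
    return (r*d[:,None])@f['E'][:3,:3].T+f['E'][:3,3]
def at_z(f,uv,z):
    r=ray(f,uv)@f['E'][:3,:3].T; o=f['E'][:3,3]
    return o+r*((z-o[2])/r[:,2])[:,None]
def proj(f,P):
    T=np.linalg.inv(f['E']); r=cv2.Rodrigues(T[:3,:3])[0]
    return cv2.projectPoints(np.array(P,float).reshape(-1,1,3),r,T[:3,3],f['K'],f['D'])[0][:,0]
def save(n,im): cv2.imwrite('pics/'+n,cv2.cvtColor(im,cv2.COLOR_RGB2BGR))
E
python3 - <<'E'
from h import *
print(ctrl.tips_ahead, read_state())
for c in ['top','scene']:
    f=grab(c); save(c+'0.png',f['img']); print(c,f['E'].round(2).tolist())
    for l in ['mirror','mount','claw_left','claw_right','catch','medallion','spool','jar','chuck','pad_left']:
        for r in search_frame(c,l)[:3]:
            b=r['box']; uv=[b[0]+b[2]/2,b[1]+b[3]/2]
            print(l,round(r['p'],2),np.round(b),at_depth(f,uv).round(0))
E
```

```text
14.0 {'clock': 0.0, 'joint_positions': array([ 1.05960667e+00,  1.31147921e-01,  1.48929956e+00,  5.70560427e-05,
        1.52301889e+00, -8.54158694e-02]), 'joint_vel': array([-0.00036346,  0.00020523,  0.00070406, -0.00037934,  0.00058823,
        0.00233174]), 'joint_efforts': array([ 8.92659482e-04, -5.69410551e+01, -5.00543690e+01, -1.96000656e-04,
        1.53724087e-02,  1.02656716e-05]), 'ee_pos': array([247.52209464, 545.97578374, 244.24119961]), 'tool_rot': array([ 2.11283765e-01,  9.77424315e-01, -8.87107368e-04, -3.02576347e-04]), 'ft_force': array([ 0.13028726, -0.48487234,  0.28949442]), 'torque': array([0.03534146, 0.00060021, 0.0153606 ]), 'gripper_force': 0.0, 'finger_gap': 85.35700577316784}
top [[0.03, -0.99, 0.15, 416.05], [-1.0, -0.03, 0.01, 1.65], [-0.0, -0.15, -0.99, 1197.71], [0.0, 0.0, 0.0, 1.0]]
mirror 0.87 [337. 223.  15.  21.] [[483. -89.  12.]]
mirror 0.83 [236. 231.  23.  17.] [[456. 225.  11.]]
mirror 0.75 [286. 209.  16.  17.] [[527.  73.  43.]]
mount 0.83 [272. 173.  49.  65.] [[568.  67.  21.]]
claw_left 0.91 [266. 173.  58.  66.] [[563.  73.  23.]]

[... 506 characters left out ...]
 -0.63, 1476.58], [0.88, -0.35, 0.33, -441.65], [-0.02, -0.71, -0.71, 1104.0], [0.0, 0.0, 0.0, 1.0]]
mirror 0.73 [264. 202.  19.  18.] [[482. -87.  10.]]
mirror 0.7 [312. 188.  24.  14.] [[527.  64.  46.]]
mirror 0.55 [348. 168.  20.  11.] [[463. 224.   9.]]
claw_left 0.77 [296. 180.  74.  58.] [[584.  64.  38.]]
claw_left 0.17 [295. 225.  22.  13.] [[600. -37.   6.]]
claw_right 0.68 [294. 178.  79.  64.] [[581.  64.  31.]]
claw_right 0.21 [315. 186.  19.  17.] [[527.  65.  46.]]
medallion 0.75 [295. 222.  22.  19.] [[600. -37.   6.]]
jar 0.59 [138. 254.  38.  49.] [[ 581. -464.   43.]]
chuck 0.49 [364. 225.  10.  15.] [[711. 109.  32.]]
pad_left 0.53 [356. 216.   5.   6.] [[640. 116.  16.]]
```

```bash
python3 - <<'E'
from h import *
a=cv2.imread('pics/top0.png')[140:260,220:380]; b=cv2.imread('pics/scene0.png')[150:270,230:390]
cv2.imwrite('pics/c1.png',np.hstack([cv2.resize(x,(400,300),interpolation=cv2.INTER_CUBIC) for x in (a,b)]))
f=grab('wrist'); print(f['E'].round(3).tolist(),f['fx'])
E
```

```text
[[0.413, 0.875, 0.25, 184.553], [0.911, -0.398, -0.114, 575.716], [-0.0, 0.275, -0.961, 374.549], [0.0, 0.0, 0.0, 1.0]] 296.91785626428367
```

View pics/c1.png

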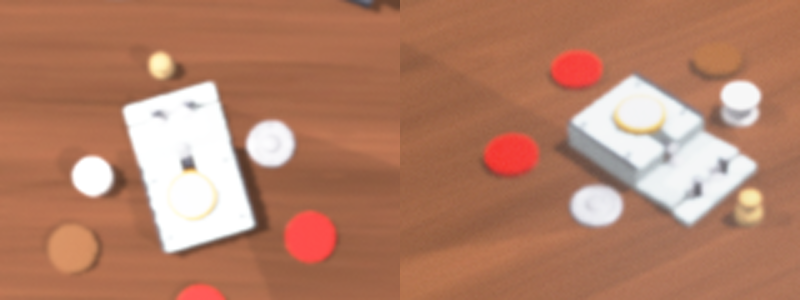

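The mirror is the white disc with the brass rim on the deck, at top px (294,217). The discs at (344,233), (247,239) and (300,258) are red or brown, so they are look-alikes. The mount's +x points roughly along world +x, leaning slightly to +y. Next I move the wrist camera close, which also confirms the choice.

Request:
carry_out --rows "0 0 0.126 0.145 -0.18 -0.018 1;0 0 0.126 0.145 -0.18 -0.018 1;0 0 0.126 0.145 -0.18 -0.018 1;0 0 0.126 0.145 -0.18 -0.018 1;0 0 0.126 0.145 -0.18 -0.018 1;0 0 0.126 0.145 -0.18 -0.018 1;0 0 0.126 0.145 -0.18 -0.018 1;0 0 0.126 0.145 -0.18 -0.018 1;0 0 0.126 0.145 -0.18 -0.018 1;0 0 0.126 0.145 -0.18 -0.018 1;0 0 0 0 0 0 1;0 0 0 0 0 0 1"

```text
clock: 2.65
ee_pos: [610.1, 96.4, 200.0]
tool_rot: [-0.101, 0.995, 0.0, -0.0]
ft_force: [0.1, 0.9, -0.3]
finger_gap: 85.4
gripper_force: 0.0
```

```bash
python3 - <<'E'
from h import *
s=read_state(); print(s['ee_pos'],s['tool_rot'],s['ft_force'],s['joint_positions'])
f=grab('wrist'); save('w1.png',f['img']); np.savez('w1.npz',**{k:f[k] for k in ('depth','K','D','E','img')})
print(f['E'].round(3).tolist())
for l in ['mirror','mount','claw_left','claw_right','catch']:
    for r in search_frame('wrist',l)[:3]:
        b=r['box']; print(l,round(r['p'],2),np.round(b),at_depth(f,[b[0]+b[2]/2,b[1]+b[3]/2]).round(0))
E
```

```text
[610.14906829  96.38616776 200.02602128] [-1.01292881e-01  9.94856567e-01  2.26374350e-04 -3.36329715e-04] [ 0.12352142  0.92962957 -0.30822027] [ 7.34483305e-02  2.02172123e-01  1.49130155e+00  4.36973999e-04
  1.44880407e+00 -1.70033514e+00]
[[-0.201, 0.942, 0.269, 542.161], [0.98, 0.193, 0.056, 82.587], [0.001, 0.274, -0.962, 329.317], [0.0, 0.0, 0.0, 1.0]]
mirror 0.96 [442.  29.  69.  65.] [[458. 223.  12.]]
mirror 0.73 [136.   0.  68.  56.] [[489. -79.  10.]]
mirror 0.7 [277.  60.  70.  77.] [[528.  71.  46.]]
mount 0.78 [228.  21. 146. 214.] [[555.  66.  45.]]
claw_left 0.56 [231.  25. 144. 209.] [[556.  68.  46.]]
claw_right 0.98 [232.  19. 141. 214.] [[554.  67.  47.]]
catch 0.77 [303. 138.  19.  23.] [[576.  80.  26.]]
```

View pics/w1.png

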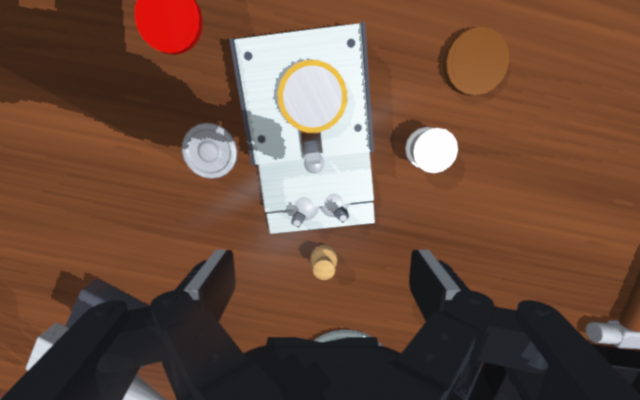

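The mirror shows at px (312,96) with its brass rim, far from the red disc (168,18) and the brown disc (477,61). The claws are at about (300,215) and (340,210), and the catch at (313,148). Now I measure the mount's pose from depth.

```bash
python3 - <<'E'
from h import *
f=dict(np.load('w1.npz'))
v,u=np.mgrid[0:400,0:640]; uv=np.c_[u.ravel(),v.ravel()].astype(float)
W=((ray(f,uv)*f['depth'].reshape(-1,1))@f['E'][:3,:3].T+f['E'][:3,3]).reshape(400,640,3)
box=np.zeros((400,640),bool); box[10:245,222:382]=1
z=W[...,2]
print('bench z',np.median(z[100:130,385:400]),'deck z',np.median(z[60:120,252:270]),'mirror z',np.median(z[80:110,300:325]))
dk=box&(z>29)&(z<50)&(v<172)
n,lab,st,_=cv2.connectedComponentsWithStats(dk.astype(np.uint8)); i=1+np.argmax(st[1:,4])
P=W[lab==i][:,:2].astype(np.float32); r=cv2.minAreaRect(P); print(r, cv2.boxPoints(r))
# plate incl. seat
n,lab,st,_=cv2.connectedComponentsWithStats((box&(z>5)).astype(np.uint8)); i=1+np.argmax(st[1:,4])
r2=cv2.minAreaRect(W[lab==i][:,:2].astype(np.float32)); print(r2,cv2.boxPoints(r2))
# brass ring ellipse
hsv=cv2.cvtColor(f['img'],cv2.COLOR_RGB2HSV); m=((hsv[...,1]>110)&(hsv[...,0]>12)&(hsv[...,0]<32)).astype(np.uint8); m[:55]=0;m[138:]=0;m[:,:270]=0;m[:,352:]=0
c=max(cv2.findContours(m,0,2)[0],key=cv2.contourArea)[:,0]; Q=at_z(f,c,45)[:,:2]
(cx,cy),R=cv2.minEnclosingCircle(Q.astype(np.float32)); A=np.c_[2*Q,np.ones(len(Q))]; s=np.linalg.lstsq(A,(Q**2).sum(1),rcond=None)[0]
print('mirror',cx,cy,R,s[:2],np.sqrt(s[2]+s[0]**2+s[1]**2))
# corners by pixel of deck lips outer top z=40, end corners
print('px corners',at_z(f,[[232,38],[363,24],[251,163],[373,151]],40).round(1).tolist(), at_z(f,[[270,234],[375,223]],9).round(1).tolist())
cl=box&(z>28)&(v>180); print('claw pts',W[cl&(u<318)].mean(0),W[cl&(u>=318)].mean(0),cl.sum(),W[cl][:,2].max())
save('crop2.png',cv2.resize(f['img'][10:245,215:390],None,fx=3,fy=2.5,interpolation=cv2.INTER_CUBIC))
E
```

```text
bench z 0.7408156646587258 deck z 35.62534066463414 mirror z 46.108647632698705
((527.5785522460938, 63.459739685058594), (114.61063385009766, 120.6346435546875), 18.087947845458984) [[454.37808  103.004295]
 [491.8323   -11.66872 ]
 [600.77905   23.915184]
 [563.3248   138.5882  ]]
((567.7135009765625, 76.14654541015625), (199.14596557617188, 120.73426055908203), 17.84555435180664) [[454.43173  103.09482 ]
 [491.431    -11.830446]
 [680.99524   49.198273]
 [643.996    164.12354 ]]
mirror 527.5162963867188 70.53498077392578 32.365718841552734 [526.87143698  70.52373667] 31.16926816920667
px corners [[491.4, -8.8, 40.0], [457.4, 102.3, 40.0], [598.5, 23.6, 40.0], [563.2, 137.8, 40.0]] [[682.1, 50.3, 9.0], [644.5, 166.2, 9.0]]
claw pts [635.70842041  79.15514215  70.37322067] [623.85308714 117.26089695  68.73826642] 336 329.31686299650363
```

View pics/crop2.png

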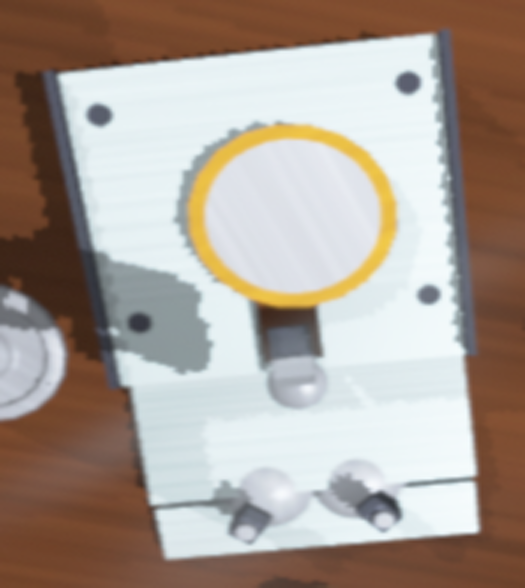

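Mount origin is at (616.2, 91.9) with yaw 17.9°, and the deck rectangle measures 114.6×120.6, as described. The mirror centre is at (527.2, 70.5), which is mount x=-91.3, y=+7. I go behind it with the fingers about 40 mm apart, so they make a V that pushes it stably.

Request:
carry_out --rows "0 0 0.0733 -0.175 -0.055 0 -0.06;0 0 0.0733 -0.175 -0.055 0 -0.06;0 0 0.0733 -0.175 -0.055 0 -0.06;0 0 0 0 0 -0.167 -0.06;0 0 0 0 0 -0.167 -0.06;0 0 0 0 0 -0.167 -0.06;0 0 0 0 0 0 -0.06;0 0 0 0 0 0 -0.06" --force 20

```text
clock: 3.95
ee_pos: [480.0, 55.5, 76.7]
tool_rot: [-0.157, 0.988, -0.0, 0.001]
ft_force: [1.2, -0.6, 0.7]
finger_gap: 40.2
gripper_force: 0.0
```

```bash
python3 - <<'E'
from h import *
s=read_state(); print(s['ee_pos'],s['tool_rot'],s['ft_force'],s['finger_gap'])
f=grab('wrist'); save('w2.png',f['img']); np.savez('w2.npz',**{k:f[k] for k in ('depth','K','D','E','img')})
p=s['ee_pos']
Z=np.array([75-61,0])
v,u=np.mgrid[0:400,0:640]; uv=np.c_[u.ravel(),v.ravel()].astype(float)
W=((ray(f,uv)*f['depth'].reshape(-1,1))@f['E'][:3,:3].T+f['E'][:3,3]); W=W[f['depth'].ravel()>0]
c,sn=np.cos(.3124),np.sin(.3124)
d=W-p; M=np.c_[d[:,0]*c+d[:,1]*sn,-d[:,0]*sn+d[:,1]*c,d[:,2]]
k=(abs(M[:,0])<20)&(abs(M[:,1])<60)&(M[:,2]>-28)&(M[:,2]<30)
print(k.sum()); 
for side in (1,-1):
    m=M[k&(M[:,1]*side>3)]; print(side,len(m), 'x',np.percentile(m[:,0],[1,50,99]).round(1),'y',np.percentile(m[:,1],[1,50,99]).round(1),'z',np.percentile(m[:,2],[0,1,3,5,50]).round(1))
E
```

```text
[479.98303723  55.45141005  76.73644247] [-1.56663805e-01  9.87651607e-01 -1.26676523e-04  8.59467858e-04] [ 1.23615772 -0.59978611  0.6741711 ] 40.223722698573745
3411
1 1724 x [-11.6  -6.6  10.9] y [20.  21.7 33.5] z [-12.2  -9.9  -7.4  -5.5  14.2]
-1 1687 x [-11.4  -6.5  11. ] y [-33.  -21.2 -19.5] z [-12.7 -10.3  -7.   -5.9  14.2]
```

View pics/w2.png

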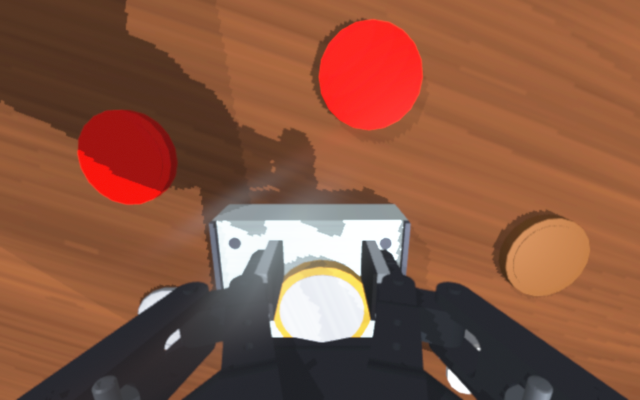

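The fingertips are 12.5 mm ahead of the TCP at this opening, with their faces at ±20 mm, and they straddle the mirror's rear with it centred between them. I go down to tips at about 38 mm and check that nothing is touched.

Request:
carry_out --rows "0 0 0 0 0 -0.035 -0.06;0 0 0 0 0 -0.035 -0.06;0 0 0 0 0 -0.035 -0.06;0 0 0 0 0 0 -0.06;0 0 0 0 0 0 -0.06"

```text
clock: 4.62
ee_pos: [478.8, 55.2, 48.4]
tool_rot: [-0.156, 0.988, 0.0, -0.0]
ft_force: [0.7, -0.6, -0.1]
finger_gap: 40.1
gripper_force: 0.0
```

Request:
carry_out --rows "0 0 0 0.02 0.005 0.006 -0.06;0 0 0 0.02 0.005 0 -0.06;0 0 0 0.02 0.005 0 -0.06;0 0 0 0.02 0.005 0 -0.06;0 0 0 0.02 0.005 0 -0.06;0 0 0 0.02 0.005 0 -0.06;0 0 0 0.02 0.005 0 -0.06;0 0 0 0.02 0.005 0 -0.06;0 0 0 0.02 0.005 0 -0.06;0 0 0 0.02 0.005 0 -0.06;0 0 0 0.02 0.005 0 -0.06;0 0 0 0 0 0 -0.06"

```text
clock: 6.12
ee_pos: [534.6, 69.1, 50.4]
tool_rot: [-0.156, 0.988, 0.0, 0.0]
ft_force: [-0.2, 0.2, 0.0]
finger_gap: 40.3
gripper_force: 0.0
```

```bash
cat >> h.py <<'E'
O=np.array([616.2,91.9]); yaw=.3124
def tom(p):
    p=np.atleast_2d(p); c,s=np.cos(yaw),np.sin(yaw); d=p[:,:2]-O
    return np.c_[d[:,0]*c+d[:,1]*s,-d[:,0]*s+d[:,1]*c,p[:,2:]]
def cloud(f):
    v,u=np.mgrid[0:400,0:640]; uv=np.c_[u.ravel(),v.ravel()].astype(float)
    W=(ray(f,uv)*f['depth'].reshape(-1,1))@f['E'][:3,:3].T+f['E'][:3,3]
    return tom(W).reshape(400,640,3)
E
python3 - <<'E'
from h import *
s=read_state(); print(tom(s['ee_pos']),s['ft_force'])
f=grab('wrist'); M=cloud(f)
save('w3.png',f['img'][200:]); 
k=(abs(M[...,1])<17)&(M[...,0]>-90)&(M[...,0]<20)&(M[...,2]>41)&(M[...,2]<75); m=M[k]; print(len(m),m.min(0),m.max(0),np.median(m,0))
E
```

```text
[[-84.683523     3.36373846  50.355499  ]] [-0.20336388  0.20418413  0.03454042]
4925 [-89.9672122  -16.99624949  41.00117324] [-35.89717049  16.99703618  74.96842731] [-62.701805    -0.60693262  45.9342814 ]
```

View pics/w3.png

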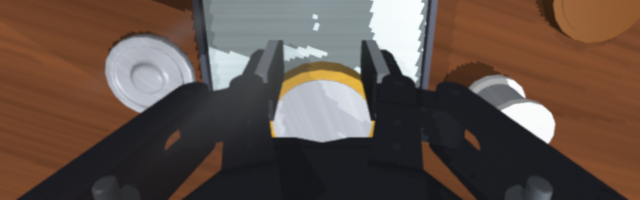

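Request:
carry_out --rows "0 0 0 0.0195 0.0046 0 -0.06;0 0 0 0.0195 0.0046 0 -0.06;0 0 0 0.0195 0.0046 0 -0.06;0 0 0 0.0195 0.0046 0 -0.06;0 0 0 0.0195 0.0046 0 -0.06;0 0 0 0.0195 0.0046 0 -0.06;0 0 0 0.0195 0.0046 0 -0.06;0 0 0 0.0195 0.0046 0 -0.06;0 0 0 0 0 0 -0.06;0 0 0 0 0 0 -0.06"

```text
clock: 7.42
ee_pos: [573.2, 78.2, 50.4]
tool_rot: [-0.156, 0.988, 0.0, 0.0]
ft_force: [-0.3, 0.0, -0.0]
finger_gap: 40.2
gripper_force: 0.0
```

```bash
python3 - <<'E'
from h import *
s=read_state(); print(tom(s['ee_pos']),s['ft_force'])
f=grab('scene'); a=f['img'][150:260,280:400]
g=grab('wrist'); M=cloud(g)
k=(abs(M[...,1])<17)&(M[...,0]>-70)&(M[...,0]<45)&(M[...,2]>12)&(M[...,2]<80)
m=M[k]; print(len(m))
for x in range(-64,20,4):
    q=m[abs(m[:,0]-x)<2]; 
    if len(q)>5: print(x,len(q),np.percentile(q[:,2],[5,50,95]).round(1))
save('s4.png',np.hstack([cv2.resize(a,(436,400),interpolation=cv2.INTER_CUBIC),cv2.resize(g['img'][200:400,240:400],(320,400))]))
E
```

```text
[[-45.11289787   0.16111136  50.35668587]] [-0.33893871  0.01867693 -0.03221246]
7426
-64 230 [34.3 35.6 36.6]
-60 198 [25.3 35.4 36.5]
-56 202 [18.8 35.5 36.5]
-52 367 [19.2 26.  36.3]
-48 356 [23.4 26.4 36.5]
-44 366 [22.5 29.9 36.8]
-40 1115 [24.4 39.7 46.9]
-36 574 [28.8 45.5 47.1]
-32 376 [44.1 45.1 46.1]
-28 350 [42.9 43.9 44.7]
-24 322 [41.5 42.4 43.4]
-20 299 [40.  41.  41.9]
-16 285 [38.8 39.7 40.5]
-12 269 [37.2 38.1 39.2]
-8 264 [35.5 36.4 37.3]
-4 249 [34.1 35.  35.9]
0 250 [32.7 33.6 34.5]
4 218 [31.2 32.2 33.1]
8 228 [30.  30.9 31.6]
12 200 [28.4 29.2 30.2]
16 169 [26.6 27.7 28.7]
```

View pics/s4.png

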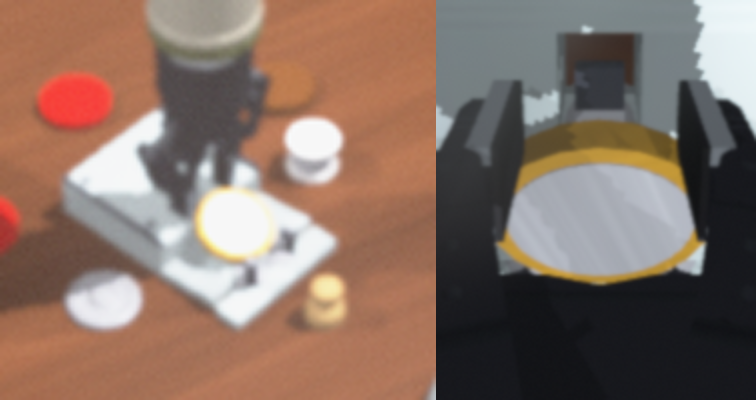

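The mirror is tipped about 20°, with its far edge down short of the claws and its near edge on the deck edge, centred between the fingers. I finish the push in small steps and watch the force.

Request:
carry_out --rows "0 0 0 0.0057 0.0018 0 -0.06;0 0 0 0.0057 0.0018 0 -0.06;0 0 0 0.0057 0.0018 0 -0.06;0 0 0 0.0057 0.0018 0 -0.06;0 0 0 0 0 0 -0.06"

```text
clock: 8.15
ee_pos: [579.1, 80.0, 50.4]
tool_rot: [-0.156, 0.988, 0.0, 0.0]
ft_force: [-0.5, -1.3, 0.3]
finger_gap: 40.6
gripper_force: 0.0
```

Request:
carry_out --rows "0 0 0 0.0038 0.0012 0 -0.06;0 0 0 0 0 0 -0.06"

```text
clock: 8.4
ee_pos: [579.8, 80.3, 50.3]
tool_rot: [-0.156, 0.988, -0.0, 0.0]
ft_force: [-0.8, 0.1, -0.4]
finger_gap: 39.9
gripper_force: 0.2
```

```bash
cat > look.py <<'E'
from h import *
import sys
s=read_state(); print('tcp',tom(s['ee_pos']).round(1),s['ft_force'].round(2),s['clock'])
g=grab('wrist'); M=cloud(g)
k=(abs(M[...,1])<15)&(M[...,0]>-50)&(M[...,0]<45)&(M[...,2]>12)&(M[...,2]<60)
m=M[k]
for x in range(-48,36,4):
    q=m[abs(m[:,0]-x)<2]
    if len(q)>5: print(x,len(q),np.percentile(q[:,2],[5,50,95]).round(1))
m=m[(m[:,0]>-24)&(m[:,0]<18)]; A=np.c_[m[:,:2],np.ones(len(m))]
for _ in range(3):
    c=np.linalg.lstsq(A,m[:,2],rcond=None)[0]; r=abs(A@c-m[:,2]); A,m=A[r<2],m[r<2]
print('plane',c.round(4))
if len(sys.argv)>1: save(sys.argv[1],cv2.resize(g['img'][150:400,200:440],None,fx=2.4,fy=2.4,interpolation=cv2.INTER_CUBIC))
E
python3 look.py
```

```text
tcp [[-38.2   0.1  50.3]] [-0.8   0.06 -0.43] 8.4
-48 309 [23.7 25.4 36.3]
-44 302 [23.8 25.5 36.3]
-40 381 [22.4 27.6 36. ]
-36 684 [28.3 35.6 42.2]
-32 540 [35.  41.9 43.4]
-28 372 [12.9 41.8 42.7]
-24 332 [40.1 41.1 41.9]
-20 307 [39.1 40.1 40.8]
-16 299 [38.1 38.9 39.9]
-12 273 [37.  38.  38.8]
-8 270 [36.1 36.9 37.8]
-4 249 [35.  35.8 36.7]
0 244 [33.6 34.6 35.5]
4 238 [32.5 33.5 34.3]
8 233 [31.7 32.4 33.2]
12 224 [30.5 31.4 32.2]
16 215 [29.5 30.4 31.1]
20 193 [28.4 29.2 30.3]
24 121 [27.1 28.  28.6]
28 6 [26.8 27.  27.4]
plane [-2.70100e-01  1.40000e-03  3.46223e+01]
```

Request:
carry_out --rows "0 0 0 0.0038 0.0012 0 -0.06;0 0 0 0 0 0 -0.06"

```text
clock: 8.7
ee_pos: [580.7, 80.6, 50.3]
tool_rot: [-0.156, 0.988, 0.0, 0.0]
ft_force: [0.5, -0.3, 0.1]
finger_gap: 40.2
gripper_force: 0.2
```

Request:
carry_out --rows "0 0 0 0.0027 0.0009 0 -0.06;0 0 0 0 0 0 -0.06"

```text
clock: 8.95
ee_pos: [581.4, 80.8, 50.3]
tool_rot: [-0.156, 0.988, -0.0, -0.0]
ft_force: [-0.5, -0.9, 0.5]
finger_gap: 39.9
gripper_force: 0.2
```

```bash
python3 look.py w5.png | sed -n '1p;5,8p;20,30p'
```

```text
tcp [[-36.6   0.1  50.3]] [-0.55 -0.86  0.54] 8.95
-36 440 [27.9 31.6 37. ]
-32 694 [33.6 39.7 43. ]
-28 397 [12.9 41.7 42.7]
-24 351 [39.8 40.9 41.9]
24 164 [27.4 28.3 29.3]
28 42 [26.6 27.4 28.1]
plane [-2.64000e-01  1.70000e-03  3.48028e+01]
```

View pics/w5.png

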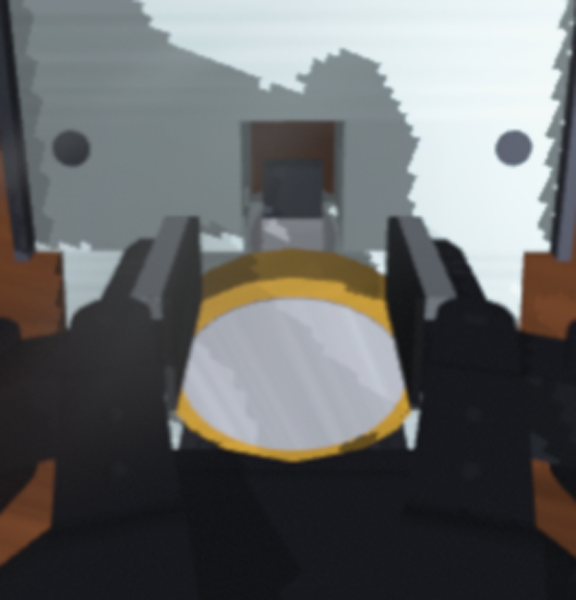

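The near edge now rests on the sloped catch nose. There is still no stop force, so I keep pushing in millimetre steps.

Request:
carry_out --rows "0 0 0 0.0038 0.0012 0 -0.06;0 0 0 0 0 0 -0.06"

```text
clock: 9.25
ee_pos: [582.4, 81.1, 50.3]
tool_rot: [-0.156, 0.988, -0.0, 0.0]
ft_force: [-0.1, -1.1, 0.1]
finger_gap: 40.2
gripper_force: 0.2
```

Request:
carry_out --rows "0 0 0 0.0038 0.0012 0 -0.06;0 0 0 0 0 0 -0.06"

```text
clock: 9.5
ee_pos: [583.4, 81.4, 50.3]
tool_rot: [-0.156, 0.988, -0.0, 0.0]
ft_force: [-0.1, 0.1, 0.3]
finger_gap: 40.1
gripper_force: 0.2
```

```bash
python3 look.py | sed -n '1p;5,8p;20,30p'
```

```text
tcp [[-34.5   0.1  50.3]] [-0.11  0.14  0.3 ] 9.5
-36 308 [27.8 30.4 35.8]
-32 646 [31.7 37.  42.3]
-28 470 [22.6 41.3 42.5]
-24 371 [13.1 40.9 41.8]
24 185 [27.7 28.5 29.5]
28 133 [26.6 27.4 28.1]
plane [-2.58900e-01  1.00000e-04  3.49163e+01]
```

Request:
carry_out --rows "0 0 0 0.003 0.001 0 -0.06;0 0 0 0 0 0 -0.06"

```text
clock: 9.8
ee_pos: [584.1, 81.6, 50.3]
tool_rot: [-0.156, 0.988, 0.0, 0.0]
ft_force: [-0.4, -0.2, 0.6]
finger_gap: 40.0
gripper_force: 0.2
```

Request:
carry_out --rows "0 0 0 0.003 0.001 0 -0.06;0 0 0 0 0 0 -0.06"

```text
clock: 10.05
ee_pos: [584.9, 81.9, 50.4]
tool_rot: [-0.156, 0.988, 0.0, 0.0]
ft_force: [0.2, -0.2, 0.4]
finger_gap: 40.0
gripper_force: 0.0
```

```bash
python3 look.py | sed -n '1p;5,8p;20,30p'
```

```text
tcp [[-32.9   0.1  50.4]] [ 0.17 -0.17  0.45] 10.05
-36 320 [27.7 30.4 35.9]
-32 339 [30.8 33.  37.9]
-28 652 [30.9 38.8 41.2]
-24 386 [13.3 39.8 40.8]
24 213 [27.9 28.8 29.7]
28 180 [26.7 27.6 28.4]
32 48 [26.  26.8 27.5]
plane [-2.36100e-01  1.00000e-04  3.45326e+01]
```

Request:
carry_out --rows "0 0 0 0.003 0.001 0 -0.06;0 0 0 0 0 0 -0.06"

```text
clock: 10.35
ee_pos: [585.6, 82.1, 50.4]
tool_rot: [-0.156, 0.988, -0.0, 0.0]
ft_force: [0.6, -0.1, 0.2]
finger_gap: 40.2
gripper_force: 0.0
```

Request:
carry_out --rows "0 0 0 0.002 0.0006 0 -0.06;0 0 0 0 0 0 -0.06"

```text
clock: 10.6
ee_pos: [586.0, 82.3, 50.3]
tool_rot: [-0.156, 0.988, -0.0, -0.0]
ft_force: [0.6, 0.1, -0.4]
finger_gap: 40.4
gripper_force: 0.1
```

```bash
python3 look.py | sed -n '1p;5,8p;20,30p'
```

```text
tcp [[-31.7   0.1  50.3]] [ 0.57  0.12 -0.35] 10.6
-36 319 [27.5 30.4 36.1]
-32 327 [30.4 32.7 37.9]
-28 666 [31.3 38.8 41.2]
-24 376 [12.9 39.9 40.8]
24 217 [28.  28.8 29.8]
28 179 [26.8 27.5 28.5]
32 56 [25.8 26.7 27.3]
plane [-2.3740e-01  1.9000e-03  3.4531e+01]
```

The mirror hasn't moved over the last millimetre and no force shows. It may already have slid home against the stops, with the tips only grazing its sloped rim. I back off, shut the fingers, and push at the middle of the near edge, where the rim stands higher.

Request:
carry_out --rows "0 0 0 -0.0286 -0.0092 0 -0.06;0 0 0 -0.0286 -0.0092 0.02 -0.06;0 0 0 0 0 0 -1;0 0 0 0 0 0 -1;0 0 0 0 0 0 -1;0 0 0 0 0 0 -1"

```text
clock: 11.4
ee_pos: [571.7, 77.7, 55.2]
tool_rot: [-0.156, 0.988, 0.0, -0.0]
ft_force: [-0.2, 0.7, -0.6]
finger_gap: 0.0
gripper_force: 0.0
```

```bash
cat > tips.py <<'E'
from h import *
p=tom(read_state()['ee_pos'])[0]; f=grab('wrist'); M=cloud(f)-p
k=(abs(M[...,0])<20)&(abs(M[...,1])<25)&(M[...,2]>-13.5)&(M[...,2]<20); m=M[k]
v=m[m[:,0]<-5]; print(p.round(1),len(m),len(v))
for z in range(-22,6,2):
    q=M[(abs(M[...,0]+11)<3)&(abs(M[...,1])<13)&(abs(M[...,2]-z)<1)]
    if len(q): print(z,len(q),q[:,:2].min(0).round(1),q[:,:2].max(0).round(1))
E
python3 tips.py; python3 look.py w6.png | sed -n '1p;5,8p;20,30p'
```

```text
[-46.7   0.1  55.2] 1501 1501
-22 9 [-11.4 -11.2] [-8.1 10.8]
-20 63 [-14.  -12.6] [-8.1 12.8]
-18 14 [-12.8 -13. ] [-9.5 12.6]
-10 3 [-10.2  -6.2] [-10.2  -3.2]
-8 40 [-10.9  -6.2] [-10.2   6.3]
-6 40 [-10.9  -6.1] [-10.1   6.2]
-4 57 [-11.   -6.5] [-9.8  6.6]
-2 36 [-10.8  -6.4] [-10.1   6.6]
0 55 [-11.2  -6.4] [-10.1   6.5]
2 49 [-11.   -6.2] [-9.9  6.4]
4 49 [-11.1  -6.2] [-10.    6.3]
tcp [[-46.7   0.2  55.2]] [ 0.87 -0.93  0.28] 11.45
0 24 [33.7 34.3 35.2]
4 44 [32.6 33.6 34.5]
8 44 [31.8 32.5 33.2]
12 43 [31.2 31.6 32.3]
```

View pics/w6.png

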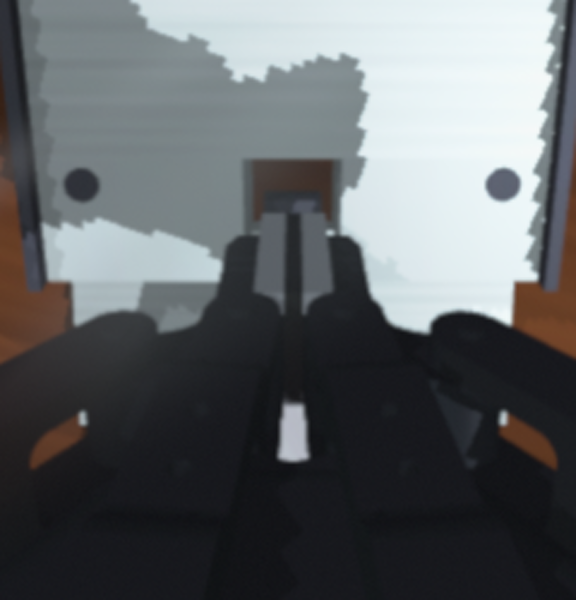

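```bash
python3 - <<'E'
from h import *
def zat(f,uv,p,off):
    r=ray(f,uv)@f['E'][:3,:3].T; o=f['E'][:3,3]; c,s=np.cos(yaw),np.sin(yaw)
    n=np.array([c,s,0]); t=(n@(p-o)+off)/(r@n); return (o+r*t[:,None]-p)[:,2]
f=dict(np.load('w2.npz')); p=np.array([479.98,55.45,76.74])
print(zat(f,[[275,241],[370,241]],p,-11))
g=grab('wrist'); p=read_state()['ee_pos']; print(zat(g,[[311,239],[330,239]],p,-11))
col=g['depth'][225:262,[312,316,326,330]]; print(col[::2].round(0).tolist())
E
```

```text
[-4.73772223 -4.92016377]
[-7.35867943 -7.3827622 ]
[[196.0, 196.0, 195.0, 196.0], [196.0, 196.0, 197.0, 197.0], [196.0, 197.0, 196.0, 197.0], [174.0, 174.0, 175.0, 173.0], [171.0, 171.0, 171.0, 171.0], [173.0, 173.0, 171.0, 171.0], [171.0, 172.0, 172.0, 171.0], [149.0, 148.0, 148.0, 149.0], [147.0, 145.0, 146.0, 147.0], [143.0, 143.0, 143.0, 143.0], [142.0, 142.0, 142.0, 141.0], [140.0, 139.0, 140.0, 140.0], [138.0, 137.0, 137.0, 137.0], [136.0, 136.0, 135.0, 136.0], [133.0, 134.0, 134.0, 133.0], [131.0, 132.0, 131.0, 132.0], [129.0, 129.0, 130.0, 129.0], [128.0, 128.0, 129.0, 129.0], [127.0, 126.0, 126.0, 126.0]]
```

Request:
carry_out --rows "0 0 0 -0.063 -0.02 0 -1;0 0 0 -0.063 -0.02 0 -1;0 0 0 0 0 -0.016 -1;0 0 0 0 0 0 -1"

```text
clock: 12.05
ee_pos: [540.4, 67.8, 51.0]
tool_rot: [-0.156, 0.988, 0.0, -0.0]
ft_force: [0.2, 0.8, -0.8]
finger_gap: 0.2
gripper_force: 0.0
```

Request:
carry_out --rows "0 0 0 0 0 -0.006 -1;0 0 0 0 0 0 -1"

```text
clock: 12.3
ee_pos: [540.5, 67.8, 49.7]
tool_rot: [-0.156, 0.988, 0.0, -0.0]
ft_force: [-0.6, 0.2, 0.4]
finger_gap: 0.5
gripper_force: 0.0
```

Request:
carry_out --rows "0 0 0 0 0 -0.004 -1;0 0 0 0 0 0 -1"

```text
clock: 12.55
ee_pos: [540.5, 67.7, 49.1]
tool_rot: [-0.156, 0.988, -0.0, 0.0]
ft_force: [0.2, -0.8, 2.3]
finger_gap: 0.1
gripper_force: 1.2
```

Contact came at TCP 49.2, so the shut tips are 14 mm ahead, as stated. With the fingers open they had been riding higher, grazing the rim. I raise slightly and push at the near edge's centre.

Request:
carry_out --rows "0 0 0 0 0 0.007 -1;0 0 0 0.043 0.0139 0 -1;0 0 0 0.043 0.0139 0 -1;0 0 0 0.043 0.0139 0 -1;0 0 0 0 0 0 -1"

```text
clock: 13.18
ee_pos: [573.5, 78.4, 50.6]
tool_rot: [-0.157, 0.988, -0.0, 0.0]
ft_force: [0.1, 0.0, 0.0]
finger_gap: 0.1
gripper_force: 0.0
```

Request:
carry_out --rows "0 0 0 0.0076 0.0025 0 -1;0 0 0 0 0 0 -1"

```text
clock: 13.42
ee_pos: [574.1, 78.7, 50.4]
tool_rot: [-0.156, 0.988, 0.0, -0.0]
ft_force: [-0.6, -0.1, -0.6]
finger_gap: -0.4
gripper_force: 0.0
```

Request:
carry_out --rows "0 0 0 0.0038 0.0012 0 -1;0 0 0 0 0 0 -1"

```text
clock: 13.68
ee_pos: [575.3, 79.0, 50.6]
tool_rot: [-0.156, 0.988, 0.0, 0.0]
ft_force: [-0.3, 0.0, -0.6]
finger_gap: -0.1
gripper_force: 0.0
```

Request:
carry_out --rows "0 0 0 0.0038 0.0012 0 -1;0 0 0 0 0 0 -1"

```text
clock: 13.92
ee_pos: [576.3, 79.3, 50.6]
tool_rot: [-0.156, 0.988, -0.0, 0.0]
ft_force: [0.5, -0.7, -0.3]
finger_gap: -0.0
gripper_force: 0.0
```

Request:
carry_out --rows "0 0 0 0.0038 0.0012 0 -1;0 0 0 0 0 0 -1"

```text
clock: 14.18
ee_pos: [577.0, 79.6, 50.4]
tool_rot: [-0.156, 0.988, -0.0, -0.0]
ft_force: [-0.3, -0.3, -0.1]
finger_gap: -0.3
gripper_force: 0.4
```

Request:
carry_out --rows "0 0 0 0.0025 0.0008 0 -1;0 0 0 0 0 0 -1"

```text
clock: 14.42
ee_pos: [577.3, 79.6, 50.2]
tool_rot: [-0.156, 0.988, -0.0, -0.001]
ft_force: [-3.7, -1.4, 0.8]
finger_gap: 0.2
gripper_force: 1.6
```

Request:
carry_out --rows "0 0 0 0.0025 0.0008 0 -1;0 0 0 0 0 0 -1"

```text
clock: 14.68
ee_pos: [577.6, 79.7, 50.1]
tool_rot: [-0.156, 0.988, -0.0, -0.001]
ft_force: [-4.3, -3.3, 0.9]
finger_gap: 0.0
gripper_force: 2.9
```

It resists firmly at about 5 N, so the mirror is against both stops. I back off, rise, and go over the near edge, ahead of the catch nose.

Request:
carry_out --rows "0 0 0 -0.0152 -0.005 0 -1;0 0 0 0 0 0.048 -1;0 0 0 0.055 0.018 0 -1;0 0 0 0.055 0.018 0 -1;0 0 0 0 0 0 -1;0 0 0 0 0 0 -1"

```text
clock: 15.42
ee_pos: [602.0, 87.8, 62.9]
tool_rot: [-0.156, 0.988, -0.0, 0.0]
ft_force: [0.0, 0.3, 0.5]
finger_gap: -0.1
gripper_force: 0.0
```

```bash
python3 -c "
from h import *
s=read_state(); print(tom(s['ee_pos']),s['ft_force'])
g=grab('wrist'); M=cloud(g)
m=M[(M[...,0]>-50)&(M[...,0]<-27)&(abs(M[...,1])<15)&(M[...,2]<50)]
for x in range(-46,-26,2):
    q=m[abs(m[:,0]-x)<1]
    if len(q): print(x,len(q),np.percentile(q[:,2],[5,50,95]).round(1))
"
```

```text
[[-14.76899248   0.4198681   62.93503891]] [0.00629412 0.29912755 0.52901127]
-46 193 [ 0.2 25.3 36. ]
-44 184 [ 0.5 25.1 36.2]
-42 182 [ 0.3 25.4 36.4]
-40 212 [ 0.7 25.6 36.1]
-38 199 [ 0.5 28.7 36.2]
-36 198 [ 1.4 29.8 35.8]
-34 139 [ 8.7 31.1 32.7]
-32 124 [ 9.2 31.3 32.8]
-30 333 [10.3 34.7 40.3]
-28 311 [10.1 38.  41.1]
```

Request:
carry_out --rows "0 0 0 0 0 -0.016 -1;0 0 0 0 0 -0.016 -1;0 0 0 0 0 0 -1"

```text
clock: 15.85
ee_pos: [601.5, 87.7, 53.8]
tool_rot: [-0.156, 0.988, 0.0, -0.001]
ft_force: [-0.2, 0.5, -0.1]
finger_gap: -0.2
gripper_force: 0.0
```

Request:
carry_out --rows "0 0 0 0 0 -0.006 -1;0 0 0 0 0 0 -1"

```text
clock: 16.1
ee_pos: [602.1, 87.8, 52.9]
tool_rot: [-0.156, 0.988, 0.0, -0.0]
ft_force: [0.0, -0.5, 0.1]
finger_gap: 0.1
gripper_force: 0.0
```

Request:
carry_out --rows "0 0 0 0 0 -0.004 -1;0 0 0 0 0 0 -1"

```text
clock: 16.35
ee_pos: [602.3, 87.8, 52.2]
tool_rot: [-0.156, 0.988, -0.0, 0.0]
ft_force: [-0.6, -1.2, 0.2]
finger_gap: 0.1
gripper_force: 0.5
```

Request:
carry_out --rows "0 0 0 0 0 -0.004 -1;0 0 0 0 0 0 -1"

```text
clock: 16.6
ee_pos: [602.2, 87.7, 51.2]
tool_rot: [-0.156, 0.988, -0.0, 0.0]
ft_force: [-2.2, -1.3, 3.6]
finger_gap: 0.2
gripper_force: 1.4
```

Request:
carry_out --rows "0 0 0 0 0 -0.004 -1;0 0 0 0 0 0 -1"

```text
clock: 16.85
ee_pos: [602.2, 87.7, 50.2]
tool_rot: [-0.156, 0.988, -0.0, 0.0]
ft_force: [-1.7, 0.1, 4.6]
finger_gap: 0.0
gripper_force: 2.1
```

Request:
carry_out --rows "0 0 0 0 0 -0.004 -1;0 0 0 0 0 0 -1"

```text
clock: 17.1
ee_pos: [602.1, 87.6, 49.3]
tool_rot: [-0.156, 0.988, -0.0, -0.0]
ft_force: [-2.3, -1.8, 5.6]
finger_gap: -0.1
gripper_force: 2.7
```

Request:
carry_out --rows "0 0 0 0 0 -0.004 -1;0 0 0 0 0 0 -1"

```text
clock: 17.35
ee_pos: [602.2, 87.8, 48.0]
tool_rot: [-0.156, 0.988, 0.0, 0.0]
ft_force: [0.1, -0.3, 0.2]
finger_gap: 0.1
gripper_force: 0.0
```

Request:
carry_out --rows "0 0 0 0 0 -0.008 -1;0 0 0 0 0 0 -1"

```text
clock: 17.6
ee_pos: [601.8, 87.8, 45.4]
tool_rot: [-0.156, 0.988, 0.0, -0.0]
ft_force: [-0.4, -0.2, -0.6]
finger_gap: -0.2
gripper_force: 0.0
```

Request:
carry_out --rows "0 0 0 0 0 -0.008 -1;0 0 0 0 0 0 -1"

```text
clock: 17.85
ee_pos: [602.0, 87.8, 43.7]
tool_rot: [-0.156, 0.988, 0.0, -0.0]
ft_force: [-0.3, -0.7, 0.6]
finger_gap: -0.4
gripper_force: 0.0
```

Request:
carry_out --rows "0 0 0 0 0 -0.006 -1;0 0 0 0 0 0 -1"

```text
clock: 18.1
ee_pos: [602.1, 87.8, 42.4]
tool_rot: [-0.156, 0.988, -0.0, -0.0]
ft_force: [-0.2, -0.3, -0.0]
finger_gap: 0.1
gripper_force: 0.0
```

Request:
carry_out --rows "0 0 0 0 0 -0.004 -1;0 0 0 0 0 0 -1"

```text
clock: 18.35
ee_pos: [602.1, 87.7, 41.6]
tool_rot: [-0.156, 0.988, -0.0, -0.0]
ft_force: [-1.4, -0.8, 2.6]
finger_gap: 0.1
gripper_force: 0.8
```

Request:
carry_out --rows "0 0 0 0 0 -0.004 -1;0 0 0 0 0 0 -1"

```text
clock: 18.6
ee_pos: [602.2, 87.8, 40.4]
tool_rot: [-0.156, 0.988, 0.0, 0.0]
ft_force: [0.4, 0.1, 0.3]
finger_gap: -0.2
gripper_force: 0.3
```

Request:
carry_out --rows "0 0 0 0 0 -0.004 -1;0 0 0 0 0 0 -1"

```text
clock: 18.85
ee_pos: [602.3, 87.8, 40.2]
tool_rot: [-0.156, 0.988, -0.0, 0.0]
ft_force: [-2.3, -0.9, 6.5]
finger_gap: 0.3
gripper_force: 3.5
```

It gave way once more and is now stiff. One more firm check, then lift and look.

Request:
carry_out --rows "0 0 0 0 0 -0.004 -1;0 0 0 0 0 0 -1"

```text
clock: 19.1
ee_pos: [602.4, 87.8, 40.0]
tool_rot: [-0.156, 0.988, -0.0, 0.0]
ft_force: [-6.7, -1.2, 14.1]
finger_gap: 0.2
gripper_force: 7.0
```

Request:
carry_out --rows "0 0 0 0 0 0.06 -1;0 0 0 0 0 0.1 -1;0 0 0 -0.1 -0.032 0.1 -1;0 0 0 0.2 0.064 0.1 -1;0 0 0 0.2 0.064 0.1 -1;0 0 0 0 0 0 -1;0 0 0 0 0 0 -1"

```text
clock: 19.98
ee_pos: [676.8, 111.8, 153.1]
tool_rot: [-0.157, 0.988, -0.0, -0.0]
ft_force: [-0.2, 0.5, 0.2]
finger_gap: -0.0
gripper_force: 0.0
```

```bash
python3 - <<'E'
from h import *
s=read_state(); print(tom(s['ee_pos']),s['ft_force'])
g=grab('wrist'); M=cloud(g)
m=M[(M[...,0]>-26)&(M[...,0]<22)&(abs(M[...,1])<15)&(M[...,2]>15)&(M[...,2]<40)]
A=np.c_[m[:,:2],np.ones(len(m))]; c=np.linalg.lstsq(A,m[:,2],rcond=None)[0]; print('plane',c.round(4),(A@c-m[:,2]).std())
deck=M[(M[...,0]>-140)&(M[...,0]<-60)&(abs(M[...,1])<50)&(M[...,2]>30)]; print('deck z',np.median(deck[:,2]))
for x in range(-50,-20,2):
    q=M[(abs(M[...,0]-x)<1)&(abs(M[...,1])<5)]
    if len(q): print(x,len(q),np.percentile(q[:,2],[5,50,95]).round(1))
uv=proj(g,[[*O,20]])[0]; u,v=uv.astype(int); print(uv)
b=[max(u-70,0),max(v-60,0)]; save('w7.png',cv2.resize(g['img'][b[1]:b[1]+110,b[0]:b[0]+140],None,fx=5,fy=5,interpolation=cv2.INTER_CUBIC))
E
```

```text
[[ 63.79525378   0.26011032 153.1167867 ]] [-0.1926575   0.49432727  0.18708633]
plane [5.98000e-02 2.30000e-03 2.77756e+01] 0.7094374409040278
deck z 35.71521580398641
-50 30 [24.1 24.7 26.3]
-48 30 [24.  25.3 26. ]
-46 36 [23.6 24.9 26. ]
-44 28 [24.  24.9 26.1]
-42 31 [24.1 25.2 26.1]
-40 25 [25.9 27.6 29.2]
-38 35 [27.8 29.  30.4]
-36 27 [30.2 30.9 31.8]
-34 35 [31.1 32.2 32.9]
-32 41 [29.3 31.2 33.6]
-30 33 [27.2 29.  31. ]
-28 30 [25.  26.1 28.3]
-26 35 [24.9 26.  27.7]
-24 29 [25.6 26.3 27.2]
-22 31 [25.8 26.6 27.5]
[321.23833166 123.73799989]
```

View pics/w7.png

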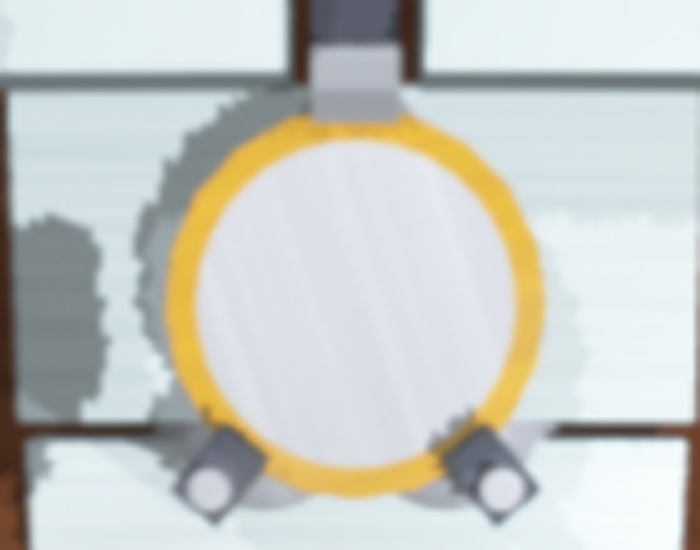

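The crop shows the catch nose over the near rim (355,85) and both claws over the far rim, at (220,475) and (490,475). The mirror's plane falls 2.8 mm towards the near pad, with its origin about 17 mm above the bench, which fits all three pads. The gripper is clear, so I hand it in.

```bash
python3 -c "
from rig import close_job; print(close_job())"
```

```text
the job is handed in; nothing more can be done
None
```

The mirror is home: far edge under both claws and against the stops, catch snapped over the near edge, and bearing on all three pads by the camera measurement. The gripper is clear and the job was handed in at about 20 s; I saw no verdict.

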